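# Raise the tea stall's measure hook one hole and hang the second measure

## Task

The hook on the leaning stand is too low for the long red-handled tea measure. Press in the orange sprung button, slide the blue sleeve up the pole until the button pops out again in the very next hole, then hang the long measure on the hook bar beside the short white-handled one, without knocking the short one off or disturbing the jar, the cup stack and the kettle, and leave both hanging still.

Things in the scene. Friction and masses are not known exactly. Their poses are not given: they have to be found in the camera images.
- stand: Stand bolted to the counter: green foot plate 130 x 120 x 12 mm, origin at the centre of its underside. A 22 mm square steel pole rises from 15 mm above the origin, leaning 40 degrees from vertical to the stand's +x: 'up the pole' is (0.643, 0, 0.766) in the stand's frame. Length 300 mm, top about 245 mm high; dark holes every 60 mm. The sleeve hides holes except through its slot.
- sleeve (a joint): How far (m) the blue sleeve has slid up the leaning pole: about 0 at the start, in its first hole; 0.060 is the next hole up, 0.120 the one after. While the button is out in a hole the sleeve is locked (2 mm of play each way). With the button in it slides stiffly (5 N friction plus about 4 N weight going up) and stays where it is left.
- button (a joint): How far (m) the orange button is pressed: 0 fully out (popped into a hole), 0.007 fully in. Beyond about 0.004 the sleeve is free. Between holes it cannot come out past about 0.004; its spring pops it out to 0 when it meets a hole and nothing presses it. The spring needs 4 N to start, 8 N for full depth.
- button_face (a point): Centre of the outer face of the round orange button (18 mm across) on the sleeve's right side (-y of the stand); presses towards the stand's +y. Pole axis 25 mm behind it when out, 18 mm when in. Pinched with the opposite sleeve wall: 41 mm wide out, 34 mm in. The leaning pole leaves no room for a tool straight from above: tilt it about 40 degrees, pointing down and to the stand's +x.
- sleeve_axis (a point): Point on the sleeve's axis level with the button. The sleeve is square, 32 x 32 mm outside, from 20 mm below to 100 mm above this point along the pole, with a slot in its upper face. A flange 50 mm wide (stand's y), 6 mm thick, sticks out on both sides, its lower face 24 mm up the pole from this point: fingers may push up against it.
- hook (a point): Level steel hook bar, 12 mm diameter, fixed to the sleeve and moving with it. Origin on the bar's axis in the sleeve's middle plane, axes parallel to the stand's. The bar runs along +y for 200 mm to an upturned tip 22 mm high; room for hanging from y = 0.04 to 0.185. Bar axis about 125 mm above the counter at first, 171 mm after one hole.
- short_measure: Tea measure with white grip, hanging on the bar between y = 0.06 and 0.095 of the hook. Flat-bottomed metal can 52 mm in diameter, 45 mm tall; strap, hanger and upright grip as on the long measure; 167 mm tall over all. Origin at the centre of the can's underside, z up through the grip.
- short_measure_eye (a point): Point on the short measure, 100 mm above its origin, that lies on the bar's axis when it hangs.
- long_measure: Tea measure with red grip, 207 mm tall, standing on the counter. Can 52 mm in diameter, 60 mm tall; origin at the centre of its underside, z up. Grip: 16 mm thick (x), 26 mm wide (y), 151 to 207 mm above the origin, on the origin's axis. 105 to 210 g.
- long_measure_eye (a point): Point on the long measure, 140 mm above its origin, that lies on the bar's axis when it hangs. It is inside a roof-shaped hanger of flat strap 20 mm wide (y), open below, about 45 mm wide inside (x), ridge underside 7 mm above this point; a strap (-x side) runs down to the can and a free tip (+x side) reaches 22 mm below this point. The bar goes along the measure's y, either way round.
- jar: Bystander: amber jar with red cap, 72 mm diameter, 120 mm tall, origin at the centre of its underside.
- cup_stack: Bystander: stack of paper cups, 66 mm diameter, 110 mm tall, origin at the centre of its underside.
- kettle: Bystander: aluminium kettle, 145 mm diameter, 166 mm tall with its bail, spout along its +x to 120 mm, origin at the centre of its underside.
Mind the look-alikes: they are no part of the job. Leave any purple look-alike of the long_measure alone.

How it is judged:
On the way, in this order (a step that is already met when the one before it is completed fails the run):
1. the button is pressed in (beyond 4.5 mm) while the sleeve is still at its first hole (value of joint button above 0.0045 m and value of joint sleeve below 0.008 m), for 0.02 s.
2. the sleeve is one hole up (60 mm, within 4 mm) and the button has popped out (within 2 mm of fully out), with the long measure not yet on the bar (value of joint sleeve between 0.056 and 0.064 m and value of joint button below 0.002 m and distance between long_measure_eye and hook above 0.21 m), for 0.2 s.
At the end, for the whole second after the job is handed in: Sleeve locked in the next hole (60 mm up, within 4 mm; button within 2 mm of fully out); both measures hang on the bar: eye within 12 mm of its axis fore and aft and -12 to +10 mm in height, 20 to 200 mm along it, upright within 0.3 rad, bearing on the bar, slower than 30 mm/s (value of joint sleeve between 0.056 and 0.064 m and value of joint button below 0.002 m and x of short_measure_eye in the frame of hook between -0.012 and 0.012 m and z of short_measure_eye in the frame of hook between -0.012 and 0.01 m and y of short_measure_eye in the frame of hook between 0.02 and 0.2 m and angle between each of short_measure, long_measure's own z axis and vertical below 0.3 rad and x of long_measure_eye in the frame of hook between -0.012 and 0.012 m and z of long_measure_eye in the frame of hook between -0.012 and 0.01 m and y of long_measure_eye in the frame of hook between 0.02 and 0.2 m and linear speed of each of long_measure, short_measure below 0.03 m/s and contact force between each of long_measure, short_measure and stand above 0.3 N); the robot touches nothing.
It fails at once if the short measure comes off the bar (its eye more than 30 mm below or above the bar's axis) (z of short_measure_eye in the frame of hook below -0.03 m or z of short_measure_eye in the frame of hook above 0.03 m).
It fails at once if the jar, the cup stack or the kettle is moved more than 30 mm or tipped over (distance of any of jar, cup_stack, kettle from where it was at the start of the episode above 0.03 m or angle between any of jar, cup_stack, kettle's own z axis and vertical above 0.35 rad).
It fails at once if the long measure is dropped or knocked over (tipped beyond 60 degrees) (angle between long_measure's own z axis and vertical above 1.05 rad).
It also fails if it takes over 62 s, if anything falls off the work surface, if the arm or the gripper's body presses on something with over 40 N, if the wrist force passes 120 N, or if a joint passes its speed limit or range.

## Robot

A 7-joint arm with a two-finger parallel gripper is mounted at the origin on the work surface. World frame = base frame: x ahead of the robot, y to its left, z up, the work surface at z = 0. Lengths are in m, angles in rad, forces in N, time in s.
With the tool pointing down it reaches from about 0.425 to 0.875 m from the base axis. Payload 4.7 kg.
Tool frame: the origin (TCP) lies midway between the tips of the shut fingers; the grasp point (between the pads) lies 19 mm behind it; z points along the fingers, y is the direction in which the jaws open and shut (so a half turn about z gives the same grasp; the last joint's range is limited). The gripper opens to 87 mm and grips with 3 to 60 N. Pads are 19 mm wide; open, the fingers measure 117 mm over their backs; the gripper's body (75 mm by 190 mm) begins 51 mm behind the grasp point.
Start: joints at [1.296, 0.321, -0.07, 1.45, 0.023, 1.371, -0.057], TCP at [0.185, -0.623, 0.223] pointing down, gripper open.
Joint ranges: [-2.86, 2.86], [-0.3, 2.09], [-1.38, 1.24], [0.06, 2.45], [-1.56, 4.7], [0.09, 2.05], [-2.69, 2.69]. Speed limits (rad/s): [2.57, 2.57, 3.14, 3.14, 3.14, 3.14, 3.14].

## Interface

Orientations are given as a rotation vector (axis times angle).
In Python, from bench import get_state, eyes, job gives the robot as it stands. The module is installed in compiled form; this text tells all that it offers.
- The arm moves only by the shell command python3 -m jog 'ROWS' [FORCE]. ROWS is JSON, a list that holds one entry, the list of rows, each a list of 5 numbers: the opening, from 0 (shut) to 1 (fully open), then the shift along the tool's x, y, z in units of 40 mm (1.0 is 40 mm), then the turn about the tool's z in units of 5 degrees (1.0 is 5 degrees). In form: [[[jaw, dx, dy, dz, turn], ...]]. A call has 1 to 10 rows; each row shifts and turns the commanded pose from where the row before left it, along the tool's axes as they then stand; what a row does not reach is not made up. A row lasts 1/8 s, in which the tool goes at most 62.5 mm and 10.7 degrees, less where a joint would pass 70% of its speed; a pose out of reach is approached as far as the arm can. A call is refused whole if a number of a shift passes 1 or a number of a turn 1, either way. A call with a gripper value outside its range is refused whole. The fingers move at their own pace and stop on an object; FORCE is the grip in N (left out, the last holds). Time passes only in rows, so rows that do not move let the fingers close. It gives the time, the measured TCP pose, the force and the opening at its end, in the units of the state.
- get_state(): the state, without advancing time (a new reading comes with each control period).
- eyes.get_image(name): name is "side" or "top"; returns (picture, depth): 480x640x3 uint8, red, green, blue; 480x640 float32, m along the optical axis (not along the pixel's ray), 0 where there is no reading.
- eyes.camera_params(name): a dict with "camera_matrix" (3x3 intrinsics, pixels), "pose" (4x4, takes a point from camera to world coordinates). Camera axes: x right, y down, z forward; pixel columns grow to the right and rows downward; lengths in m; the calibration is good to about 2 mm. A picture is of the moment at which its call begins. camera_params takes no time and is no camera call.
- job.close_job(): hands the job in, once; it reports no verdict.
The state is a dict: "time": time; "joint_positions": joint angles; "qd": joint speeds; "joint_torque": joint torques, N m; "position": TCP position; "tool_rot": TCP orientation; "ft_force": force on the tool from outside, world axes, zero at the start; "torque": the same for the moment, N m; "grip_width": opening from 0.0 (shut) to 1.0 (fully open).
Only numpy, scipy, OpenCV 4.12 (cv2) and the standard library are available. Lean on these libraries where they do the work, as an engineer would, in place of code of your own. Each camera call takes 0.05 s, during which the arm holds its last target. There are 200 camera calls.

## Working session

There is one attempt and no reset: what is moved stays moved. The work goes in short steps, Python scripts to look and compute and a shell command to move; the robot and the scene stay as the last step left them, time stands still between calls to the robot, and variables do not carry over. Pictures are saved under pics/ and viewed, about 8 in all and at most 12, crops included, and the job is handed in when it is done.

```bash
mkdir -p pics
cat > h.py <<'E'
import numpy as np, cv2
from bench import get_state, eyes, job
from scipy.spatial.transform import Rotation as R
def grab(n):
    p,d=eyes.get_image(n); c=eyes.camera_params(n); return p,d,np.array(c["camera_matrix"]),np.array(c["pose"])
def pts(d,K,T):
    v,u=np.mgrid[:480,:640]; P=np.stack([(u-K[0,2])/K[0,0]*d,(v-K[1,2])/K[1,1]*d,d],-1)
    return P@T[:3,:3].T+T[:3,3]
def st():
    s=get_state(); print({k:np.round(s[k],4).tolist() for k in("time","position","tool_rot","ft_force","grip_width","joint_positions")}); print(R.from_rotvec(s["tool_rot"]).as_matrix().round(3).tolist()); return s
E
python3 - <<'E'
from h import *
st()
for n in("side","top"):
    p,d,K,T=grab(n); np.savez(f"pics/{n}0.npz",p=p,d=d,K=K,T=T); cv2.imwrite(f"pics/{n}0.png",p[:,:,::-1]); print(n,K.round(1).tolist(),T.round(3).tolist())
E
```

```text
{'time': 0.0, 'position': [0.1849, -0.6226, 0.2215], 'tool_rot': [-3.1071, -0.4519, 0.0006], 'ft_force': [-0.9545, 0.1003, -0.9573], 'grip_width': 1.0013, 'joint_positions': [1.2961, 0.3218, -0.0701, 1.4517, 0.0226, 1.3708, -0.0569]}
[[0.959, 0.285, -0.001], [0.285, -0.959, 0.002], [-0.0, -0.002, -1.0]]
side [[494.5, 0.0, 323.8], [0.0, 494.5, 241.3], [0.0, 0.0, 1.0]] [[-0.935, -0.247, 0.256, 0.343], [-0.355, 0.688, -0.633, 0.601], [-0.02, -0.682, -0.731, 0.863], [0.0, 0.0, 0.0, 1.0]]
top [[487.8, 0.0, 327.6], [0.0, 487.8, 242.9], [0.0, 0.0, 1.0]] [[-0.026, -0.985, 0.168, 0.399], [-1.0, 0.025, -0.01, -0.017], [0.006, -0.168, -0.986, 1.339], [0.0, 0.0, 0.0, 1.0]]
```

View pics/side0.png

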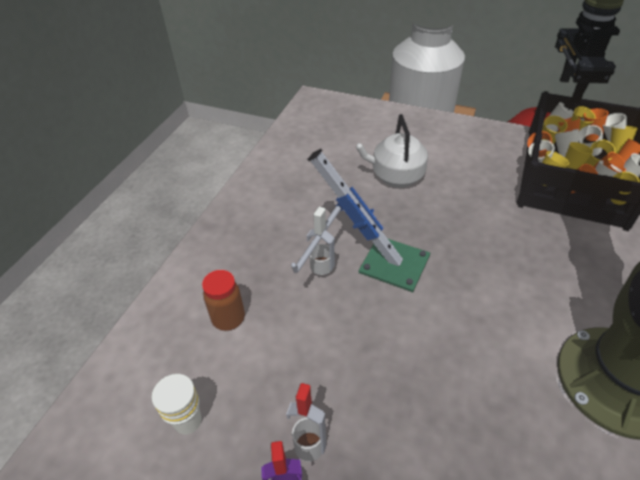

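View pics/top0.png

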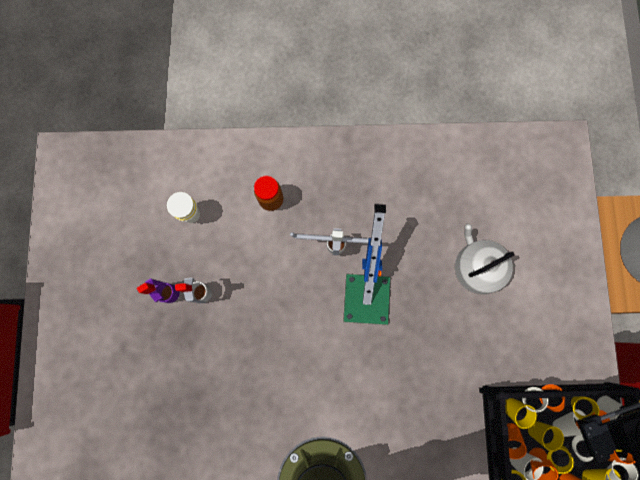

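Candidates: a silver can with red grip (top ~(193,290), side ~(308,430)) and a purple can with red grip (top ~(155,290), side ~(280,465)). The silver one fits; the purple one is the look-alike. Next I measure and confirm in a crop.

Run:
```python
from h import *
D={n:np.load(f"pics/{n}0.npz") for n in("side","top")}
def hsv(p): return cv2.cvtColor(p,cv2.COLOR_RGB2HSV)
for n in D:
    p,d,K,T=[D[n][k] for k in"pdKT"]; X=pts(d,K,T); H=hsv(p); h,s,v=H[...,0],H[...,1],H[...,2]
    ok=(d>0)
    print(n,"table z",np.median(X[350:400,150:250,2]))
    g=((h>60)&(h<90)&(s>80)&ok&(abs(X[...,1])<.3)).astype(np.uint8)
    c=max(cv2.findContours(g,0,1)[0],key=cv2.contourArea)[:,0]
    # cast to z=.012
    def cast(uv,z):
        r=np.c_[(uv[:,0]-K[0,2])/K[0,0],(uv[:,1]-K[1,2])/K[1,1],np.ones(len(uv))]@T[:3,:3].T
        return T[:3,3]+r*((z-T[2,3])/r[:,2])[:,None]
    W=cast(c.astype(float),.012)[:,:2].astype(np.float32); r=cv2.minAreaRect(W); print("plate",r)
    for nm,m in {"orange":(h>5)&(h<18)&(s>170)&(v>120),"blue":(h>100)&(h<125)&(s>110),"red":((h<4)|(h>175))&(s>180)&(v>110),"purple":(h>130)&(h<160)&(s>80)}.items():
        m=(m&ok&(X[...,2]>.02)&(X[...,2]<.35)&(X[...,0]>.3)&(X[...,1]>-.25)).astype(np.uint8)
        k,l,stt,ce=cv2.connectedComponentsWithStats(m)
        for i in range(1,k):
            if stt[i,4]>=4:
                Q=X[l==i]; print(nm,stt[i].tolist(),"med",np.median(Q,0).round(4),"min",np.percentile(Q,5,axis=0).round(3),"max",np.percentile(Q,95,axis=0).round(3))
T=D["top"]["p"];S=D["side"]["p"]
a=cv2.resize(T[255:325,120:220],(500,350),interpolation=2);b=cv2.resize(S[370:480,240:350],(350,350),interpolation=2)[:, :300]
cv2.imwrite("pics/c1.png",np.hstack([a,b])[:,:,::-1])
a=cv2.resize(T[195:330,280:410],(385,400),interpolation=2);b=cv2.resize(S[145:285,290:430],(400,400),interpolation=2)
cv2.imwrite("pics/c2.png",np.hstack([a,b])[:,:,::-1])
```

```text
side table z 0.0003184700267945817
plate ((0.46848177909851074, -0.13061553239822388), (0.11795469373464584, 0.12511961162090302), 84.73550415039062)
blue [351, 188, 31, 41, 122] med [ 0.5456 -0.1529  0.1329] min [ 0.513 -0.16   0.095] max [ 0.58  -0.147  0.173]
blue [338, 195, 40, 44, 627] med [ 0.5593 -0.1271  0.1274] min [ 0.521 -0.133  0.085] max [ 0.594 -0.119  0.169]
red [204, 271, 30, 24, 531] med [0.7554 0.1273 0.1199] min [0.733 0.104 0.118] max [0.778 0.149 0.122]
red [298, 385, 11, 15, 107] med [0.4969 0.3151 0.207 ] min [0.492 0.306 0.205] max [0.502 0.325 0.209]
red [273, 443, 10, 18, 153] med [0.4972 0.4034 0.207 ] min [0.49  0.394 0.205] max [0.504 0.412 0.208]
purple [261, 459, 41, 21, 555] med [0.4999 0.3973 0.1375] min [0.475 0.38  0.032] max [0.521 0.418 0.146]
top table z 0.0001391442202859361
plate ((0.469531774520874, -0.13202926516532898), (0.1189621314406395, 0.1282326728105545), 84.70954895019531)
orange [255, 194, 7, 7, 15] med [0.7345 0.1495 0.0954] min [0.73  0.142 0.088] max [0.744 0.156 0.099]
orange [378, 271, 3, 5, 11] med [ 0.5293 -0.1591  0.1011] min [ 0.524 -0.162  0.091] max [ 0.534 -0.157  0.103]
blue [362, 238, 11, 44, 206] med [ 0.5559 -0.1266  0.129 ] min [ 0.516 -0.133  0.09 ] max [ 0.596 -0.118  0.174]
blue [373, 242, 9, 40, 158] med [ 0.5501 -0.152   0.1289] min [ 0.514 -0.161  0.093] max [ 0.585 -0.146  0.176]
red [254, 176, 24, 24, 444] med [0.7567 0.1265 0.1199] min [0.731 0.103 0.115] max [0.782 0.152 0.124]
red [137, 283, 12, 10, 74] med [0.4971 0.403  0.2066] min [0.49  0.393 0.198] max [0.506 0.412 0.21 ]
red [175, 283, 11, 8, 75] med [0.4973 0.3156 0.2064] min [0.491 0.305 0.189] max [0.504 0.327 0.21 ]
purple [145, 278, 33, 24, 324] med [0.4951 0.3968 0.0633] min [0.475 0.379 0.025] max [0.524 0.423 0.146]
```

View pics/c1.png

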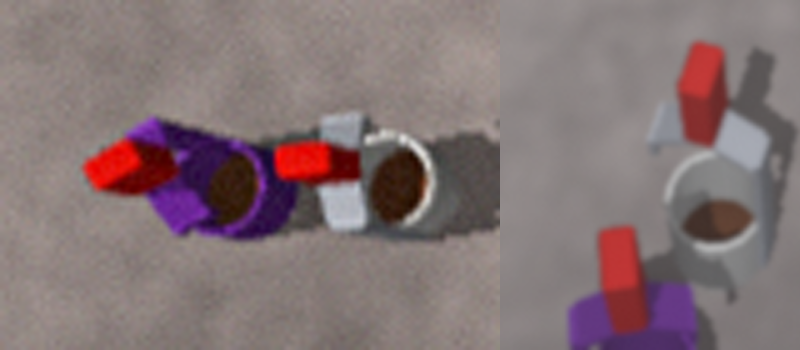

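View pics/c2.png

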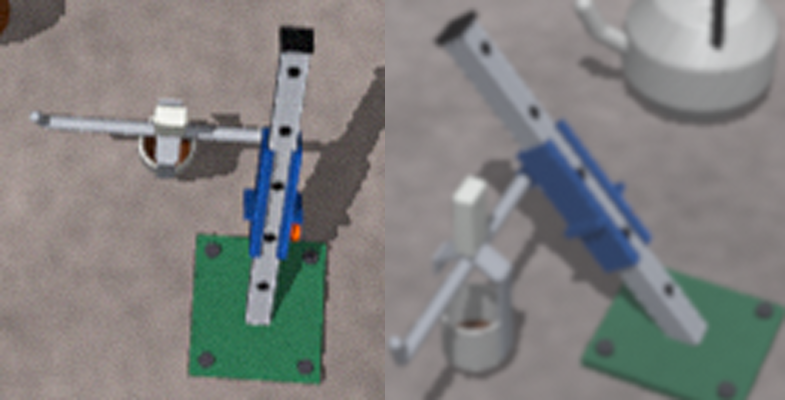

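The crops show the silver can with its red grip at top px ~(181,287), which is the target. The free hanger tip is on the world +x side and the strap on the -x side. The button sits on the -y side of the sleeve at top px (379,273). One more numeric pass on the same images.

Run:
```python
from h import *
D={n:np.load(f"pics/{n}0.npz") for n in("side","top")}
yaw=np.radians(-5.28); O=np.array([.469,-.1313,0]); Rz=R.from_euler("z",yaw).as_matrix()
t=np.radians(40); U=np.array([np.sin(t),0,np.cos(t)]); N=np.array([np.cos(t),0,-np.sin(t)])
for n in D:
    p,d,K,T=[D[n][k] for k in"pdKT"]; X=pts(d,K,T); H=cv2.cvtColor(p,cv2.COLOR_RGB2HSV); h,s,v=[H[...,i].astype(int) for i in range(3)]
    L=(X-O)@Rz; B=L-[0,0,.015]; S=B@U; M=B@N; Y=L[...,1]; ok=d>0
    blue=ok&(h>100)&(h<125)&(s>110)&(abs(M)<.05)
    up=blue&(abs(Y)<.017)&(abs(M+.016)<.004); print(n,"sleeve upper s",np.percentile(S[up],[0,2,50,98,100]).round(4),"M",np.median(M[up]).round(4), "Ymin/max",Y[up].min().round(4),Y[up].max().round(4))
    fl=blue&(abs(Y)>.0185); print(" flange s",np.percentile(S[fl],[5,25,50,75,95]).round(4),"M",np.percentile(M[fl],[2,50,98]).round(4),"Y",Y[fl].min().round(4),Y[fl].max().round(4),fl.sum())
    grey=ok&(s<60)&(abs(M+.011)<.005)&(abs(Y)<.014)&(S>.24)&(S<.3); print(" pole Y (top)",np.median(Y[grey]).round(4),"low",np.median(Y[ok&(s<60)&(abs(M+.011)<.005)&(abs(Y)<.014)&(S>.02)&(S<.07)]).round(4), "M",np.median(M[grey]).round(4))
    bar=ok&(s<70)&(abs(L[...,2]-.128)<.012)&(Y>.03)&(Y<.19)&(L[...,0]>.05)&(L[...,0]<.25)
    q=L[bar]; 
    for a,b in((.03,.05),(.05,.07),(.07,.09),(.09,.11),(.11,.13),(.13,.15),(.15,.17),(.17,.19),(.19,.22)):
        z=q[(q[:,1]>a)&(q[:,1]<b)]; print("  bar",a,len(z),np.median(z,0).round(4) if len(z) else "")
    sg=ok&(s<70)&(Y>.03)&(Y<.15)&(L[...,2]>.15)&(L[...,2]<.25)&(L[...,0]>.05)&(L[...,0]<.25); print(" short grip",np.percentile(L[sg],[3,50,97],axis=0).round(4).tolist(),sg.sum())
    # long measure
    red=ok&((h<4)|(h>175))&(s>150)&(v>90)&(abs(X[...,1]-.3155)<.04)&(abs(X[...,0]-.497)<.04)&(X[...,2]>.202)
    r=cv2.minAreaRect(X[red][:,:2].astype(np.float32)); print(" long grip",np.array(r[0]).round(4),np.array(r[1]).round(4),r[2])
    ha=ok&(s<60)&(abs(X[...,1]-.3155)<.04)&(abs(X[...,0]-.497)<.04)&(X[...,2]>.105)&(X[...,2]<.149)
    print(" hanger",cv2.minAreaRect(X[ha][:,:2].astype(np.float32)),ha.sum(),np.percentile(X[ha&(X[...,0]>.5)],[2,98],axis=0).round(3).tolist(),np.percentile(X[ha&(X[...,0]<.49)],[2,98],axis=0).round(3).tolist())
st()
```

```text
side sleeve upper s [0.0844 0.0862 0.143  0.1969 0.2001] M -0.0153 Ymin/max -0.0169 0.0168
 flange s [0.1253 0.1267 0.129  0.1304 0.1429] M [-0.0186 -0.0103  0.0117] Y -0.0243 0.0255 46
 pole Y (top) 0.0 low 0.0004 M -0.0104
  bar 0.03 42 [0.1375 0.0413 0.13  ]
  bar 0.05 30 [0.1358 0.0585 0.1294]
  bar 0.07 67 [0.1281 0.0853 0.1252]
  bar 0.09 139 [0.1345 0.0989 0.1268]
  bar 0.11 42 [0.1369 0.1212 0.1293]
  bar 0.13 47 [0.1376 0.1401 0.1297]
  bar 0.15 50 [0.1374 0.1596 0.1292]
  bar 0.17 54 [0.1374 0.1805 0.1297]
  bar 0.19 0 
 short grip [[0.1312, 0.0812, 0.1512], [0.1355, 0.0997, 0.1785], [0.1461, 0.1049, 0.1931]] 237
 long grip [0.4972 0.3153] [0.0139 0.0246] 4.117003917694092
 hanger ((0.4978552758693695, 0.313846617937088), (0.05651986226439476, 0.022104905918240547), 4.607683181762695) 396 [[0.506, 0.307, 0.122], [0.526, 0.326, 0.146]] [[0.47, 0.303, 0.108], [0.489, 0.323, 0.147]]
top sleeve upper s [0.0817 0.0843 0.145  0.2006 0.2049] M -0.0148 Ymin/max -0.0166 0.017
 flange s [-0.3124 -0.2506  0.13    0.1322  0.137 ] M [-0.0415 -0.0028  0.0408] Y -0.3265 1.0552 71
 pole Y 
[... 313 characters left out ...]
93 0.1797 0.1292]
  bar 0.19 0 
 short grip [[0.1327, 0.0809, 0.1551], [0.1367, 0.093, 0.1902], [0.1481, 0.1048, 0.1943]] 99
 long grip [0.4994 0.3147] [0.0264 0.0145] 89.6592025756836
 hanger ((0.4989905059337616, 0.3156077563762665), (0.05614861100912094, 0.02152928151190281), 3.8651421070098877) 137 [[0.511, 0.307, 0.131], [0.527, 0.328, 0.146]] [[0.471, 0.304, 0.113], [0.49, 0.325, 0.147]]
{'time': 0.1, 'position': [0.1849, -0.6226, 0.2216], 'tool_rot': [-3.1073, -0.4519, 0.0006], 'ft_force': [0.2266, -0.689, -1.0597], 'grip_width': 0.9981, 'joint_positions': [1.2961, 0.3217, -0.0701, 1.4515, 0.0226, 1.3708, -0.0569]}
[[0.959, 0.285, -0.001], [0.285, -0.959, 0.002], [-0.0, -0.002, -1.0]]
```

```bash
python3 -m jog '[[[1,0,0,-1,0],[1,0,0,-1,0],[1,0.8,-0.65,0,0],[1,0.8,-0.65,0,0],[1,0.8,-0.65,0,0],[1,0.8,-0.65,0,0],[1,0.8,-0.65,0,0],[1,0.8,-0.65,0,0],[1,0.8,-0.65,0,0],[1,0.8,-0.65,0,0]]]'
python3 -m jog '[[[1,0.8,-0.65,0,0],[1,0.8,-0.65,0,0],[1,0.8,-0.65,0,0],[1,0.8,-0.65,0,0],[1,0,0,0,1],[1,0,0,0,1],[1,0,0,0,1],[1,0,0,0,1],[1,0,0,0,0.4],[1,0,0,0,0]]]'
python3 -c "from h import *;st()"
```

```text
time: 1.35
position: [0.3717, -0.3495, 0.3022]
tool_rot: [-3.109, -0.452, 0.001]
ft_force: [0.6, 0.3, -0.2]
grip_width: 1.002
time: 2.6
position: [0.4642, -0.2146, 0.3023]
tool_rot: [-3.138, 0.148, 0.001]
ft_force: [-0.7, 0.1, -0.4]
grip_width: 1.001
{'time': 2.6, 'position': [0.4642, -0.2146, 0.3023], 'tool_rot': [-3.138, 0.1481, 0.0006], 'ft_force': [-0.6553, 0.1177, -0.3769], 'grip_width': 1.0011, 'joint_positions': [0.8353, 0.0159, -0.4569, 1.6466, 0.0071, 1.4811, -1.2873]}
[[0.996, -0.094, -0.0], [-0.094, -0.996, 0.0], [-0.0, -0.0, -1.0]]
```

```bash
python3 -m jog '[[[1,0.33,-0.5,0,0],[1,0.33,-0.5,0,0],[1,0.33,-0.5,0,0],[1,0.33,-0.55,0,0],[1,0,0,0.8,0],[1,0,0,0.8,0],[1,0,0,0.8,0],[1,0,0,0,0]]]'
```

```text
time: 3.6
position: [0.5229, -0.1378, 0.2041]
tool_rot: [-3.137, 0.148, 0.008]
ft_force: [-0.5, -0.9, 0.3]
grip_width: 1.001
```

```bash
python3 -m jog '[[[1,0.05,0,0.6,0],[1,0,0,0.6,0],[1,0,0,0.6,0],[1,0,0,0.4,0],[1,0,0,0.3,0],[1,0,0,0,0]]]'
python3 -m jog '[[[1,0,0,0.2,0],[1,0,0,0.12,0],[1,0,0,0,0]]]'
python3 - <<'E'
from h import *
st()
o=[]
for n in("side","top"):
    p,d,K,T=grab(n)
    o.append(cv2.resize(p[145:285,290:430] if n=="side" else p[195:335,280:420],(400,400),interpolation=2))
cv2.imwrite("pics/c3.png",np.hstack(o)[:,:,::-1])
E
```

```text
time: 4.35
position: [0.5265, -0.1382, 0.1063]
tool_rot: [-3.138, 0.149, 0.001]
ft_force: [0.2, 0.2, -0.3]
grip_width: 1.002
time: 4.72
position: [0.5264, -0.1382, 0.0934]
tool_rot: [-3.138, 0.149, 0.001]
ft_force: [-0.0, -0.1, 0.1]
grip_width: 1.0
{'time': 4.725, 'position': [0.5264, -0.1382, 0.0934], 'tool_rot': [-3.138, 0.1493, 0.001], 'ft_force': [-0.0312, -0.1106, 0.1011], 'grip_width': 0.9995, 'joint_positions': [0.6917, 0.2437, -0.5424, 1.8519, 0.1414, 1.0846, -1.5699]}
[[0.995, -0.095, -0.001], [-0.095, -0.995, 0.0], [-0.001, -0.0, -1.0]]
```

View pics/c3.png

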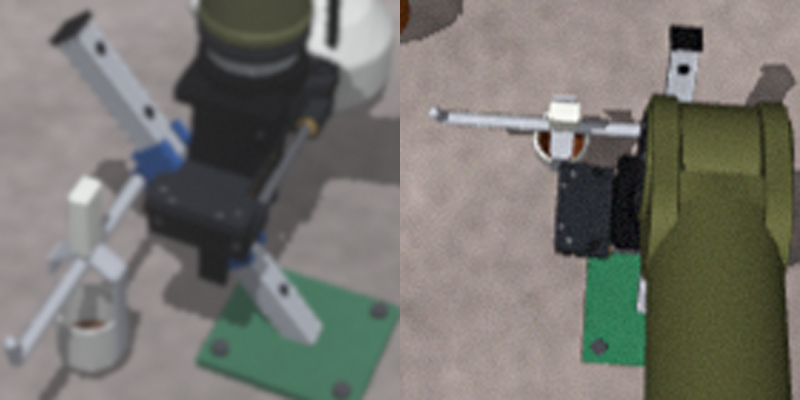

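```bash
python3 -m jog '[[[0.6,-0.05,0,0.03,0],[0.5,0,0,0,0],[0.5,0,0,0,0],[0.5,0,0,0,0]]]' 20
python3 -m jog '[[[0.3,0,0,0,0],[0.3,0,0,0,0],[0.3,0,0,0,0],[0.3,0,0,0,0]]]' 20
```

```text
time: 5.32
position: [0.5247, -0.1381, 0.0926]
tool_rot: [3.138, -0.149, 0.0]
ft_force: [0.3, -0.5, 0.3]
grip_width: 0.632
time: 5.82
position: [0.5246, -0.1391, 0.0925]
tool_rot: [3.137, -0.151, 0.0]
ft_force: [0.3, -4.0, -0.5]
grip_width: 0.385
```

```bash
python3 -m jog '[[[0.3,0.08,0,-0.095,0],[0.3,0.08,0,-0.095,0],[0.3,0.08,0,-0.095,0],[0.3,0.08,0,-0.095,0]]]' 30
python3 -m jog '[[[0.3,0.08,0,-0.095,0],[0.3,0.08,0,-0.095,0],[0.3,0,0,0,0]]]' 30
python3 - <<'E'
from h import *
st()
D=np.load("pics/side0.npz");yaw=np.radians(-5.28); O=np.array([.469,-.1313,0]); Rz=R.from_euler("z",yaw).as_matrix()
for n in("side","top"):
    p,d,K,T=grab(n);X=pts(d,K,T);L=(X-O)@Rz;H=cv2.cvtColor(p,cv2.COLOR_RGB2HSV)
    bar=(d>0)&(H[...,1]<70)&(L[...,1]>.12)&(L[...,1]<.18)&(L[...,0]>.1)&(L[...,0]<.25)&(L[...,2]>.1)&(L[...,2]<.25)
    print(n,np.median(L[bar],0).round(4),bar.sum())
E
```

```text
time: 6.32
position: [0.5351, -0.14, 0.1051]
tool_rot: [3.138, -0.15, -0.009]
ft_force: [-0.0, -4.6, -12.1]
grip_width: 0.383
time: 6.7
position: [0.5421, -0.1407, 0.1136]
tool_rot: [3.138, -0.15, -0.006]
ft_force: [-0.2, -5.1, -10.1]
grip_width: 0.386
{'time': 6.7, 'position': [0.5421, -0.1407, 0.1136], 'tool_rot': [3.1376, -0.1502, -0.0063], 'ft_force': [-0.2086, -5.097, -10.1106], 'grip_width': 0.386, 'joint_positions': [0.6816, 0.2579, -0.5421, 1.7919, 0.1465, 1.1356, -1.5749]}
[[0.995, -0.096, -0.004], [-0.096, -0.995, -0.0], [-0.004, 0.001, -1.0]]
side [0.155  0.1512 0.1506] 148
top [0.1573 0.1491 0.1503] 116
```

```bash
python3 -m jog '[[[0.3,0.08,0,-0.095,0],[0.3,0.08,0,-0.095,0],[0.3,0.08,0,-0.095,0],[0.3,0.08,0,-0.095,0],[0.3,0.08,0,-0.095,0],[0.3,0,0,0,0]]]' 30
python3 -m jog '[[[0.5,0,0,0,0],[0.5,0,0,0,0],[0.5,0,0,0,0],[0.5,0,0,0,0]]]' 20
cat > bar.py <<'E'
from h import *
st()
yaw=np.radians(-5.28); O=np.array([.469,-.1313,0]); Rz=R.from_euler("z",yaw).as_matrix()
for n in("side","top"):
    p,d,K,T=grab(n);cv2.imwrite(f"pics/{n}_last.png",p[:,:,::-1]);X=pts(d,K,T);L=(X-O)@Rz;H=cv2.cvtColor(p,cv2.COLOR_RGB2HSV)
    bar=(d>0)&(H[...,1]<70)&(L[...,1]>.12)&(L[...,1]<.18)&(L[...,0]>.1)&(L[...,0]<.25)&(L[...,2]>.1)&(L[...,2]<.25)
    b=np.median(L[bar],0); b0={"side":(.1374,.1296),"top":(.1401,.1293)}[n]; print(n,b.round(4),"sleeve",round((b[0]-b0[0])*.643+(b[2]-b0[1])*.766,4))
E
python3 bar.py
```

```text
time: 7.55
position: [0.5582, -0.1422, 0.1328]
tool_rot: [3.138, -0.15, -0.006]
ft_force: [-0.8, -5.2, -9.0]
grip_width: 0.382
time: 8.05
position: [0.5598, -0.1409, 0.1347]
tool_rot: [-3.138, 0.149, 0.0]
ft_force: [-1.8, -2.5, -0.8]
grip_width: 0.497
{'time': 8.05, 'position': [0.5598, -0.1409, 0.1347], 'tool_rot': [-3.1377, 0.1488, 0.0001], 'ft_force': [-1.8351, -2.5168, -0.8399], 'grip_width': 0.4973, 'joint_positions': [0.67, 0.2712, -0.5438, 1.7317, 0.1501, 1.1803, -1.5806]}
[[0.996, -0.095, -0.0], [-0.095, -0.996, 0.0], [-0.0, -0.0, -1.0]]
side [0.1712 0.1513 0.1695] sleeve 0.0523
top [0.1734 0.1498 0.1698] sleeve 0.0524
```

```bash
python3 -m jog '[[[0.5,0.04,0,-0.048,0],[0.5,0.04,0,-0.048,0],[0.5,0.04,0,-0.048,0],[0.5,0.04,0,-0.048,0],[0.5,0,0,0,0]]]'; python3 bar.py
```

```text
time: 8.78
position: [0.562, -0.141, 0.1393]
tool_rot: [-3.136, 0.149, 0.016]
ft_force: [-8.7, -0.0, -6.1]
grip_width: 0.504
{'time': 8.775, 'position': [0.562, -0.141, 0.1393], 'tool_rot': [-3.1362, 0.149, 0.016], 'ft_force': [-8.735, -0.0157, -6.0893], 'grip_width': 0.5037, 'joint_positions': [0.6653, 0.2797, -0.5431, 1.7122, 0.1526, 1.2025, -1.583]}
[[0.995, -0.095, -0.01], [-0.095, -0.995, 0.002], [-0.01, -0.001, -1.0]]
side [0.1721 0.1509 0.1706] sleeve 0.0537
top [0.1742 0.1488 0.1708] sleeve 0.0537
```

```bash
python3 -m jog '[[[0.5,0.04,0,-0.048,0],[0.5,0.04,0,-0.048,0],[0.5,0.04,0,-0.048,0],[0.5,0,0,0,0]]]'; python3 bar.py
```

```text
time: 9.38
position: [0.5673, -0.1419, 0.1456]
tool_rot: [-3.137, 0.149, 0.014]
ft_force: [-9.4, -1.3, -4.2]
grip_width: 0.501
{'time': 9.375, 'position': [0.5673, -0.1419, 0.1456], 'tool_rot': [-3.1369, 0.149, 0.014], 'ft_force': [-9.3609, -1.2766, -4.2039], 'grip_width': 0.5008, 'joint_positions': [0.6616, 0.2846, -0.543, 1.6933, 0.155, 1.2159, -1.5847]}
[[0.995, -0.095, -0.009], [-0.095, -0.995, 0.002], [-0.009, -0.001, -1.0]]
side [0.1772 0.1509 0.1773] sleeve 0.0621
top [0.1799 0.1501 0.1766] sleeve 0.0618
```

```bash
python3 -m jog '[[[0.5,-0.1,0,0.09,0],[0.55,0,0,0,0],[0.7,0,0,0,0],[0.9,0,0,0,0],[0.9,0,0,0,0],[0.9,0,0,0,0]]]'; python3 bar.py
python3 - <<'E'
from h import *
o=cv2.imread("pics/side_last.png")[120:260,290:450];cv2.imwrite("pics/c4.png",cv2.resize(o,(640,560),interpolation=2))
E
```

```text
time: 10.22
position: [0.5674, -0.1415, 0.1444]
tool_rot: [-3.138, 0.148, -0.001]
ft_force: [0.6, 0.6, 1.4]
grip_width: 0.872
{'time': 10.225, 'position': [0.5674, -0.1415, 0.1444], 'tool_rot': [-3.1377, 0.1484, -0.0013], 'ft_force': [0.5932, 0.6374, 1.3765], 'grip_width': 0.8719, 'joint_positions': [0.6646, 0.2782, -0.5441, 1.7034, 0.1525, 1.2017, -1.5828]}
[[0.996, -0.094, 0.001], [-0.094, -0.996, 0.0], [0.001, -0.0, -1.0]]
side [0.1764 0.1516 0.1764] sleeve 0.061
top [0.1789 0.1501 0.1765] sleeve 0.0611
```

View pics/c4.png

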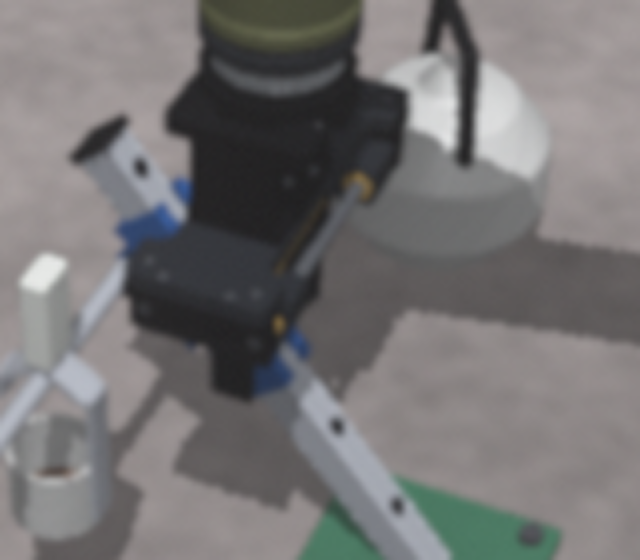

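```bash
python3 -m jog '[[[1,-0.1,0,-0.5,0],[1,-0.1,0,-0.8,0],[1,0,0,-0.8,0],[1,0,0,-0.8,0],[1,0,0,-0.8,0],[1,0,0,-0.8,0],[1,-0.3,-0.7,0,0],[1,-0.3,-0.7,0,0],[1,-0.3,-0.7,0,0],[1,0,-0.7,0,0]]]'
python3 -m jog '[[[1,0,-0.7,0,0],[1,0,-0.7,0,0],[1,0,-0.7,0,0],[1,0,-0.7,0,0],[1,0,0,0,-1],[1,0,0,0,-1],[1,0,0,0,-1],[1,0,0,0,-1],[1,0,0,0,-1],[1,0,0,0,-1]]]'
python3 bar.py
python3 - <<'E'
from h import *
yaw=np.radians(-5.28); O=np.array([.469,-.1313,0]); Rz=R.from_euler("z",yaw).as_matrix()
p,d,K,T=grab("top");L=(pts(d,K,T)-O)@Rz;H=cv2.cvtColor(p,cv2.COLOR_RGB2HSV)
m=(H[...,0]>5)&(H[...,0]<18)&(H[...,1]>170)&(abs(L[...,0]-.1)<.06)&(abs(L[...,1])<.05)
z=np.load("pics/top0.npz");L0=(pts(z["d"],K,T)-O)@Rz;H0=cv2.cvtColor(z["p"],cv2.COLOR_RGB2HSV)
m0=(H0[...,0]>5)&(H0[...,0]<18)&(H0[...,1]>170)&(abs(L0[...,0]-.1)<.06)&(abs(L0[...,1])<.05)
print(m0.sum(),L0[m0].round(4)[:,1],"\n",m.sum(),L[m].round(4)[:,1],L[m].mean(0)-L0[m0].mean(0))
o=cv2.resize(p[195:335,280:420],(500,500),interpolation=2);cv2.imwrite("pics/c5.png",o[:,:,::-1])
E
```

```text
time: 11.58
position: [0.5321, -0.0237, 0.3244]
tool_rot: [3.137, -0.147, -0.001]
ft_force: [0.5, 0.5, 0.9]
grip_width: 1.001
time: 12.82
position: [0.5429, 0.0866, 0.3241]
tool_rot: [3.068, 0.675, -0.001]
ft_force: [0.1, -0.1, 0.5]
grip_width: 1.002
{'time': 12.825, 'position': [0.5429, 0.0866, 0.3241], 'tool_rot': [3.0681, 0.675, -0.0014], 'ft_force': [0.145, -0.1377, 0.4787], 'grip_width': 1.0017, 'joint_positions': [0.4899, 0.1322, -0.7674, 1.5135, 0.0918, 1.5337, -1.4143]}
[[0.908, 0.42, -0.001], [0.42, -0.908, -0.0], [-0.001, -0.0, -1.0]]
side [0.1766 0.1512 0.1764] sleeve 0.061
top [0.1792 0.1442 0.1759] sleeve 0.0608
12 [-0.021  -0.0235 -0.0212 -0.0239 -0.0221 -0.0245 -0.019  -0.0224 -0.0239
 -0.022  -0.0255 -0.0312] 
 15 [-0.0197 -0.0224 -0.0238 -0.0198 -0.0219 -0.0242 -0.0198 -0.022  -0.0248
 -0.0199 -0.0223 -0.0248 -0.02   -0.0231 -0.0248] [0.03996607 0.00111449 0.05266079]
```

View pics/c5.png

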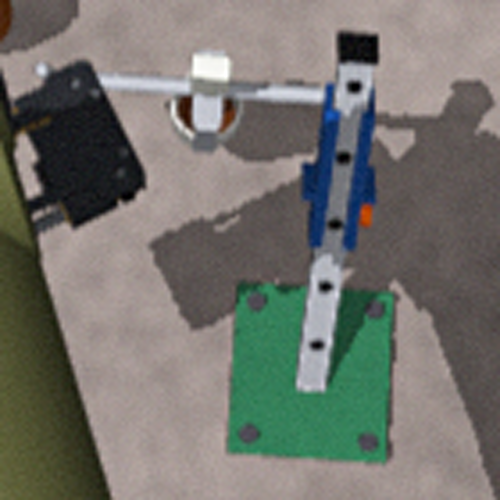

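The button's rim reaches -25 mm in the stand's y, the same as at the start, and the sleeve reads 61 mm, so it's locked in the next hole. On to the long measure.

```bash
python3 -m jog '[[[1,0.17,-0.7,0,0],[1,0.17,-0.7,0,0],[1,0.17,-0.7,0,0],[1,0.17,-0.7,0,0],[1,0.17,-0.7,0,0],[1,0.17,-0.7,0,0],[1,0.17,-0.7,0,0],[1,0.17,-0.7,0,0],[1,0,0,0,-1],[1,0,0,0,-1]]]'
python3 -m jog '[[[1,0,0,0,-1],[1,0,0,0,-1],[1,0,0,0,-1],[1,0,0,0,-1],[1,0,0,0,-1],[1,0,0,0,-1],[1,0,0,0,-1],[1,0,0,0,-1],[1,0,0,0,-1],[1,0,0,0,-1]]]'
python3 -m jog '[[[1,0,0,0,-1],[1,0,0,0,-1],[1,0,0,0,0]]]'
python3 -c "from h import *;s=st();m=R.from_rotvec(s['tool_rot']).as_matrix();print(np.degrees(np.arctan2(m[1,0],m[0,0])),m.T@(np.array([.498,.315,.168])-s['position'])/.04)"
```

```text
time: 14.22
position: [0.4997, 0.3124, 0.324]
tool_rot: [2.998, 0.937, -0.001]
ft_force: [-0.7, -0.5, -0.3]
grip_width: 1.001
time: 15.48
position: [0.5, 0.3118, 0.3241]
tool_rot: [2.323, 2.115, -0.001]
ft_force: [-0.2, 0.4, -0.5]
grip_width: 1.0
time: 15.85
position: [0.5001, 0.3117, 0.324]
tool_rot: [-2.133, -2.306, 0.001]
ft_force: [0.0, -0.1, -0.5]
grip_width: 0.997
{'time': 15.85, 'position': [0.5001, 0.3117, 0.324], 'tool_rot': [-2.1332, -2.3062, 0.0008], 'ft_force': [0.0109, -0.1354, -0.4749], 'grip_width': 0.9974, 'joint_positions': [0.2664, 0.3275, -1.1065, 1.413, 0.2917, 1.5778, -0.738]}
[[-0.078, 0.997, -0.0], [0.997, 0.078, -0.0], [-0.0, -0.0, -1.0]]
94.4623544443534 [ 0.08648608 -0.04525031  3.90113459]
```

```bash
python3 -m jog '[[[1,0.09,-0.05,0.7,0],[1,0,0,0.7,0],[1,0,0,0.7,0],[1,0,0,0.7,0],[1,0,0,0.6,0],[1,0,0,0.4,0],[1,0,0,0.1,0],[1,0,0,0,0]]]'
python3 -m jog '[[[0.3,0,0,0,0],[0.1,0,0,0,0],[0.1,0,0,0,0],[0.1,0,0,0,0],[0.1,0,0,0,0],[0.1,0,0,0,0]]]' 25
python3 -m jog '[[[0.1,0,0,-0.3,0],[0.1,0,0,-0.6,0],[0.1,0,0,-0.8,0],[0.1,0,0,-0.8,0],[0.1,0,0,0,0]]]'; python3 -c "from h import *;st()"
```

```text
time: 16.85
position: [0.4987, 0.3152, 0.1686]
tool_rot: [2.132, 2.307, 0.001]
ft_force: [-0.4, -0.5, 0.2]
grip_width: 1.002
time: 17.6
position: [0.4985, 0.3149, 0.1681]
tool_rot: [2.132, 2.308, -0.0]
ft_force: [-0.6, 0.7, 1.0]
grip_width: 0.401
time: 18.23
position: [0.4994, 0.3163, 0.2712]
tool_rot: [2.13, 2.307, 0.008]
ft_force: [-0.6, 0.9, -1.0]
grip_width: 0.182
{'time': 18.225, 'position': [0.4994, 0.3163, 0.2712], 'tool_rot': [2.1305, 2.307, 0.0078], 'ft_force': [-0.5636, 0.8744, -1.0286], 'grip_width': 0.1822, 'joint_positions': [0.2676, 0.3435, -1.0997, 1.5059, 0.3075, 1.4742, -0.7569]}
[[-0.079, 0.997, 0.004], [0.997, 0.079, 0.003], [0.002, 0.005, -1.0]]
```

The fingers were still closing as the lift began, so I need to check how the measure sits in the grip.

Run:
```python
from h import *
s=st(); P=np.array(s["position"]); o=[]
for n in("side","top"):
    p,d,K,T=grab(n);X=pts(d,K,T);H=cv2.cvtColor(p,cv2.COLOR_RGB2HSV);h,sa,v=[H[...,i].astype(int) for i in range(3)]
    c=T[:3,:3].T@(P-T[:3,3]); u=(K@c/c[2])[:2].astype(int); u=np.clip(u,[80,80],[560,400])
    o.append(cv2.resize(p[u[1]-80:u[1]+80,u[0]-80:u[0]+80],(400,400),interpolation=2))
    near=(d>0)&(abs(X[...,0]-P[0])<.045)&(abs(X[...,1]-P[1])<.045)
    red=near&((h<4)|(h>175))&(sa>150)&(v>60); gr=near&(sa<60)&(v>80)&(X[...,2]<.27)&(X[...,2]>.03)
    for nm,m in(("red",red),("grey",gr)): print(n,nm,m.sum(),np.percentile(X[m],[1,50,99],axis=0).round(4).tolist() if m.sum()>5 else "")
    rim=gr&(X[...,2]<.19); print("z hist",np.histogram(X[gr][:,2],bins=np.arange(.03,.28,.01)))
cv2.imwrite("pics/c6.png",np.hstack(o)[:,:,::-1])
```

```text
{'time': 18.225, 'position': [0.4994, 0.3163, 0.2712], 'tool_rot': [2.1305, 2.307, 0.0078], 'ft_force': [-0.5636, 0.8744, -1.0286], 'grip_width': 0.1822, 'joint_positions': [0.2676, 0.3435, -1.0997, 1.5059, 0.3075, 1.4742, -0.7569]}
[[-0.079, 0.997, 0.004], [0.997, 0.079, 0.003], [0.002, 0.005, -1.0]]
side red 281 [[0.4814, 0.314, 0.2291], [0.4957, 0.3271, 0.2646], [0.5062, 0.3513, 0.3467]]
side grey 1681 [[0.4709, 0.2938, 0.0713], [0.495, 0.3194, 0.1199], [0.5255, 0.3431, 0.2172]]
z hist (array([  0,   0,   0,   3, 184, 154, 163, 168, 171, 262,  44,  22,  18,
        16,  20,  24,  30, 246, 143,  10,   0,   3,   0,   0]), array([0.03, 0.04, 0.05, 0.06, 0.07, 0.08, 0.09, 0.1 , 0.11, 0.12, 0.13,
       0.14, 0.15, 0.16, 0.17, 0.18, 0.19, 0.2 , 0.21, 0.22, 0.23, 0.24,
       0.25, 0.26, 0.27]))
top red 57 [[0.4881, 0.2812, 0.2215], [0.4996, 0.3042, 0.2587], [0.5073, 0.3213, 0.3694]]
top grey 372 [[0.4717, 0.2907, 0.0665], [0.5025, 0.3096, 0.1208], [0.5265, 0.3396, 0.2142]]
z hist (array([ 0,  0,  0,  9, 35, 43, 32, 29, 34, 54,  5,  4,  2,  5,  4,  2, 14,
       74, 23,  0,  0,  1,  1,  1]), array([0.03, 0.04, 0.05, 0.06, 0.07, 0.08, 0.09, 0.1 , 0.11, 0.12, 0.13,
       0.14, 0.15, 0.16, 0.17, 0.18, 0.19, 0.2 , 0.21, 0.22, 0.23, 0.24,
       0.25, 0.26, 0.27]))
```

View pics/c6.png

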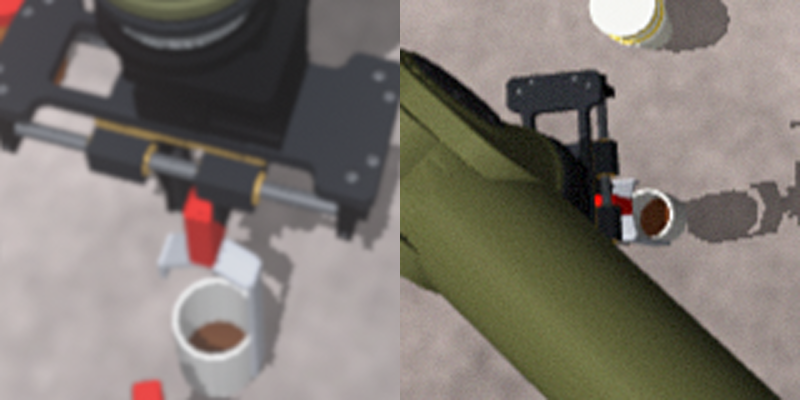

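It's upright but held only by the top ~6 mm of the grip. I'll set it down and regrip properly.

```bash
python3 -m jog '[[[0.1,0,0,0.4,0],[0.1,0,0,0.5,0],[0.1,0,0,0.4,0],[0.1,0,0,0.25,0],[0.1,0,0,0.1,0],[0.1,0,0,0.06,0],[0.1,0,0,0,0]]]'
```

```text
time: 19.2
position: [0.4992, 0.316, 0.2022]
tool_rot: [2.131, 2.307, 0.005]
ft_force: [-1.3, -1.4, 8.2]
grip_width: 0.176
```

```bash
python3 -m jog '[[[0.1,0,0,0.03,0],[0.1,0,0,0,0]]]';python3 -m jog '[[[0.5,0,0,0,0],[0.5,0,0,0,0],[0.5,0,0,0,0],[0.5,0,0,0,0],[0.5,0,0,0.2,0],[0.5,0,0,0.3,0],[0.5,0,0,0.25,0],[0.5,0,0,0,0]]]'
```

```text
time: 19.45
position: [0.4997, 0.3165, 0.2022]
tool_rot: [2.13, 2.307, 0.007]
ft_force: [-2.7, -1.3, 12.4]
grip_width: 0.178
time: 20.45
position: [0.4979, 0.3143, 0.1672]
tool_rot: [-2.131, -2.307, 0.003]
ft_force: [0.5, 0.3, -0.4]
grip_width: 0.502
```

```bash
python3 -m jog '[[[0.1,0,0,0,0],[0.1,0,0,0,0],[0.1,0,0,0,0],[0.1,0,0,0,0],[0.1,0,0,0,0],[0.1,0,0,0,0],[0.1,0,0,0,0]]]' 30; python3 -c "from h import *;st()"
```

```text
time: 21.32
position: [0.4986, 0.315, 0.1687]
tool_rot: [2.131, 2.308, 0.0]
ft_force: [-0.5, -0.9, 1.9]
grip_width: 0.184
{'time': 21.325, 'position': [0.4986, 0.315, 0.1687], 'tool_rot': [2.1314, 2.3077, 0.0002], 'ft_force': [-0.5447, -0.8768, 1.8659], 'grip_width': 0.1835, 'joint_positions': [0.2426, 0.4111, -1.0609, 1.6505, 0.3706, 1.2999, -0.8045]}
[[-0.079, 0.997, 0.0], [0.997, 0.079, 0.0], [-0.0, 0.0, -1.0]]
```

```bash
python3 -m jog '[[[0.1,0,0,-0.2,0],[0.1,0,0,-0.5,0],[0.1,0,0,-0.6,0],[0.1,0,0,-0.5,0],[0.1,0,0,-0.2,0],[0.1,-0.3,0.06,0,0],[0.1,-0.6,0.12,0,0],[0.1,-0.6,0.12,0,0],[0.1,-0.6,0.12,0,0],[0.1,-0.6,0.12,0,0]]]'
python3 -m jog '[[[0.1,-0.6,0.12,0,0],[0.1,-0.6,0.12,0,0],[0.1,-0.6,0.12,0,0],[0.1,-0.6,0.12,0,0],[0.1,-0.6,0.12,0,0],[0.1,-0.6,0.12,0,0],[0.1,-0.6,0.12,0,0.5],[0.1,-0.4,0.12,0,0.5],[0.1,0,0,0,0.5],[0.1,0,0,0,0.45]]]'
python3 - <<'E'
from h import *
s=st(); P=np.array(s["position"]); m=R.from_rotvec(s['tool_rot']).as_matrix();print("phi",np.degrees(np.arctan2(m[1,0],m[0,0])),"to pre",m.T@(np.array([.581,.016,.249])-P)/.04)
for n in("side","top"):
    p,d,K,T=grab(n);X=pts(d,K,T);H=cv2.cvtColor(p,cv2.COLOR_RGB2HSV);h,sa,v=[H[...,i].astype(int) for i in range(3)]
    near=(d>0)&(abs(X[...,0]-P[0])<.05)&(abs(X[...,1]-P[1])<.05)
    gr=near&(sa<60)&(v>80)&(X[...,2]<P[2])&(X[...,2]>.03); c=gr&(X[...,2]>P[2]-.168+.05)&(X[...,2]<P[2]-.168+.075)
    hg=gr&(X[...,2]>P[2]-.168+.115)
    for nm,k in(("rim",c),("hanger",hg)): print(n,nm,k.sum(),(np.percentile(X[k],[2,50,98],axis=0)-P).round(4).tolist() if k.sum()>5 else "")
    if hg.sum()>5: print(cv2.minAreaRect(X[hg][:,:2].astype(np.float32)))
    if n=="side": cv2.imwrite("pics/c7.png",cv2.resize(p[120:280,220:400],(675,600),interpolation=2)[:,:,::-1])
E
```

```text
time: 22.58
position: [0.5285, 0.2066, 0.2474]
tool_rot: [-2.132, -2.306, 0.003]
ft_force: [0.0, -0.3, -2.0]
grip_width: 0.176
time: 23.82
position: [0.5807, 0.0282, 0.2483]
tool_rot: [-2.322, -2.115, 0.0]
ft_force: [0.4, 0.4, -1.5]
grip_width: 0.181
{'time': 23.825, 'position': [0.5807, 0.0282, 0.2483], 'tool_rot': [-2.3224, -2.1147, 0.0002], 'ft_force': [0.3805, 0.3954, -1.5335], 'grip_width': 0.1808, 'joint_positions': [0.7282, 0.2946, -0.9907, 1.5625, 0.2477, 1.4194, -0.3739]}
[[0.093, 0.996, -0.001], [0.996, -0.093, 0.0], [0.0, -0.001, -1.0]]
phi 84.63897807071301 to pre [-0.30247449  0.03467725 -0.01724105]
side rim 238 [[-0.0291, -0.0245, -0.1175], [-0.0018, 0.0068, -0.111], [0.023, 0.0254, -0.097]]
side hanger 274 [[-0.0291, -0.0097, -0.0505], [-0.0121, 0.0038, -0.0301], [0.0263, 0.0117, -0.0152]]
((0.5799314379692078, 0.02873935177922249), (0.02422638051211834, 0.057270597666502), 85.2550277709961)
top rim 0 
top hanger 0
```

View pics/c7.png

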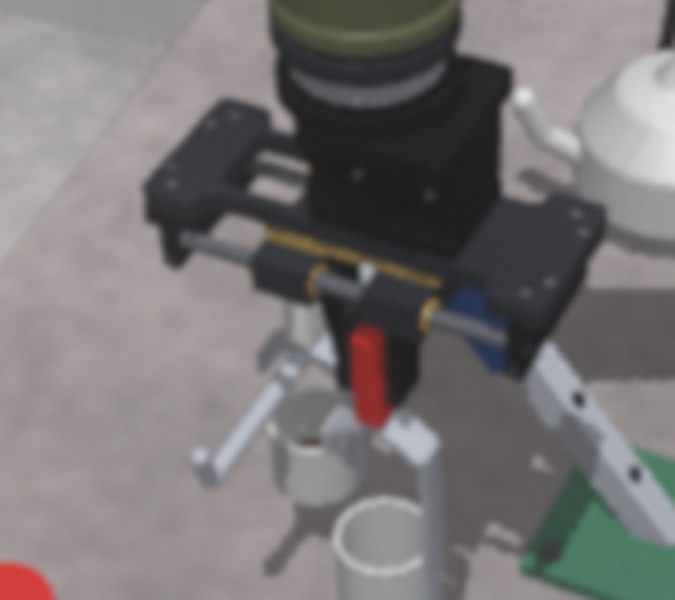

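```bash
python3 -m jog '[[[0.1,-0.3,0,0,0],[0.1,0,0.25,0,0],[0.1,0,0.3,0,0],[0.1,0,0.3,0,0],[0.1,0,0.3,0,0],[0.1,0,0.3,0,0],[0.1,0,0.3,0,0],[0.1,0,0.2,0,0],[0.1,0,0.1,0,0],[0.1,0,0,0,0]]]'
python3 - <<'E'
from h import *
s=st(); P=np.array(s["position"]); m=R.from_rotvec(s['tool_rot']).as_matrix();print("to hang",m.T@(np.array([.6612,.0086,.199])-P)/.04)
yaw=np.radians(-5.28); O=np.array([.469,-.1313,0]); Rz=R.from_euler("z",yaw).as_matrix()
print("tcp local",((P-O)@Rz).round(4))
for n in("side","top"):
    p,d,K,T=grab(n);L=(pts(d,K,T)-O)@Rz;H=cv2.cvtColor(p,cv2.COLOR_RGB2HSV)
    k=(d>0)&(H[...,1]<70)&(L[...,1]>.173)&(L[...,1]<.19)&(L[...,0]>.1)&(L[...,0]<.25)&(L[...,2]>.16)&(L[...,2]<.182); print(n,"bar",np.median(L[k],0).round(4),k.sum())
    k=(d>0)&(H[...,1]<70)&(H[...,2]>120)&(L[...,1]>.06)&(L[...,1]<.12)&(L[...,0]>.15)&(L[...,0]<.21)&(L[...,2]>.2)&(L[...,2]<.245); print(n,"short grip",np.percentile(L[k],[3,50,97],axis=0).round(4).tolist() if k.sum()>3 else "",k.sum())
    if n=="side": cv2.imwrite("pics/c8.png",cv2.resize(p[120:280,220:400],(675,600),interpolation=2)[:,:,::-1])
E
```

```text
time: 25.18
position: [0.6614, 0.009, 0.2485]
tool_rot: [-2.32, -2.118, 0.0]
ft_force: [-0.3, -0.2, -0.8]
grip_width: 0.181
{'time': 25.175, 'position': [0.6614, 0.009, 0.2485], 'tool_rot': [-2.3197, -2.1183, 0.0002], 'ft_force': [-0.2919, -0.2467, -0.8253], 'grip_width': 0.1811, 'joint_positions': [0.5951, 0.4826, -0.9256, 1.3554, 0.3811, 1.4876, -0.3954]}
[[0.091, 0.996, -0.0], [0.996, -0.091, 0.0], [0.0, -0.0, -1.0]]
to hang [-0.01101482 -0.00446888  1.23808164]
tcp local [0.1787 0.1574 0.2485]
side bar [0.1767 0.1827 0.1768] 45
side short grip [[0.1701, 0.0815, 0.2012], [0.1731, 0.1014, 0.2198], [0.1847, 0.105, 0.2395]] 163
top bar [nan nan nan] 0
top short grip  0
  return _methods._mean(a, axis=axis, dtype=dtype,
  ret = um.true_divide(
```

View pics/c8.png

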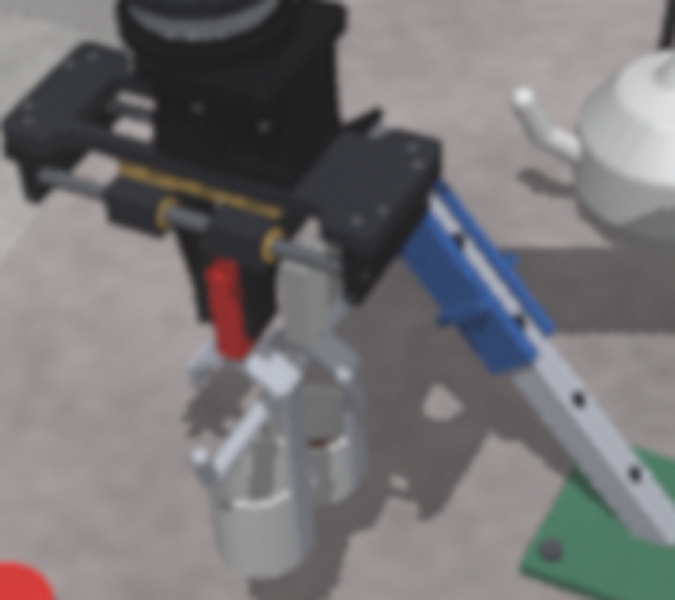

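The bar passes under the hanger roof and above the can (bar tip at px ~(200,460) in the crop). Lowering.

```bash
python3 -m jog '[[[0.1,0,0,0.2,0],[0.1,0,0,0.2,0],[0.1,0,0,0.2,0],[0.1,0,0,0.2,0],[0.1,0,0,0.2,0],[0.1,0,0,0.1,0],[0.1,0,0,0.05,0],[0.1,0,0,0,0]]]'
python3 -m jog '[[[0.1,0,0,0.05,0],[0.1,0,0,0.03,0],[0.1,0,0,0,0]]]'
```

```text
time: 26.28
position: [0.6614, 0.009, 0.2026]
tool_rot: [2.32, 2.118, 0.0]
ft_force: [0.1, -0.6, -1.3]
grip_width: 0.183
time: 26.65
position: [0.6615, 0.009, 0.1996]
tool_rot: [2.32, 2.118, 0.001]
ft_force: [0.3, 0.9, 0.5]
grip_width: 0.182
```

```bash
python3 -m jog '[[[0.1,0,0,0.03,0],[0.1,0,0,0.03,0],[0.1,0,0,0,0]]]'; python3 -c "from h import *;st()"
```

```text
time: 27.02
position: [0.6603, 0.0091, 0.1976]
tool_rot: [-2.319, -2.118, 0.003]
ft_force: [-4.9, 0.7, 4.2]
grip_width: 0.182
{'time': 27.025, 'position': [0.6603, 0.0091, 0.1976], 'tool_rot': [-2.3189, -2.118, 0.0031], 'ft_force': [-4.8934, 0.715, 4.196], 'grip_width': 0.1817, 'joint_positions': [0.5981, 0.5075, -0.9137, 1.4303, 0.4011, 1.4006, -0.4126]}
[[0.09, 0.996, -0.002], [0.996, -0.09, -0.001], [-0.001, -0.002, -1.0]]
```

```bash
python3 -m jog '[[[0.1,0,-0.04,0,0],[0.1,0,0,0,0]]]'; python3 -m jog '[[[0.2,0,0,0,0],[0.3,0,0,0,0],[0.4,0,0,0,0],[0.45,0,0,0,0],[0.5,0,0,0,0],[0.5,0,0,0,0]]]'
```

```text
time: 27.28
position: [0.6602, 0.0091, 0.1976]
tool_rot: [2.319, 2.118, 0.001]
ft_force: [-1.3, 0.1, 4.3]
grip_width: 0.181
time: 28.02
position: [0.6598, 0.0091, 0.197]
tool_rot: [2.32, 2.118, -0.0]
ft_force: [0.1, 0.8, -2.0]
grip_width: 0.49
```

```bash
python3 -m jog '[[[0.5,0,0,-0.3,0],[0.5,0,0,-0.5,0],[0.5,0,0,-0.5,0],[0.5,0,0,-0.6,0],[0.5,0,0,-0.8,0],[0.5,0,0,-0.8,0],[0.5,0,-0.8,0,0],[0.5,0,-0.8,0,0],[0.5,0,-0.8,0,0],[0.5,0,-0.8,0,0]]]'
python3 -m jog '[[[0.5,0.8,0,0,0],[0.5,0.8,0,0,0],[0.5,0.8,0,0,0],[0.5,0.8,0,0,0],[0.5,0.8,0,0,0],[0.5,0.8,0,0,0],[0.5,0.8,0,0,0],[0.5,0,0,0,0],[0.5,0,0,0,0],[0.5,0,0,0,0]]]'
cat > fin.py <<'E'
from h import *
yaw=np.radians(-5.28); O=np.array([.469,-.1313,0]); Rz=R.from_euler("z",yaw).as_matrix(); im=[]
print(get_state()["time"])
for n in("side","top"):
    p,d,K,T=grab(n);X=pts(d,K,T);L=(X-O)@Rz;H=cv2.cvtColor(p,cv2.COLOR_RGB2HSV);h,s,v=[H[...,i].astype(int) for i in range(3)];ok=d>0
    reg=ok&(abs(L[...,0]-.178)<.05)
    a=reg&((h<4)|(h>175))&(s>150)&(L[...,1]>.1)&(L[...,1]<.2)&(L[...,2]>.18); b=reg&(s<70)&(v>130)&(L[...,1]>.06)&(L[...,1]<.115)&(L[...,2]>.2)&(L[...,2]<.245)
    for nm,k in(("long grip",a),("short grip",b)): print(n,nm,k.sum(),np.percentile(L[k],[3,50,97],axis=0).round(4).tolist() if k.sum()>3 else "")
    for y0,y1 in((.04,.07),(.175,.19)):
        k=reg&(s<70)&(L[...,1]>y0)&(L[...,1]<y1)&(abs(L[...,2]-.174)<.012); print(n,"bar",np.median(L[k],0).round(4) if k.sum() else "")
    k=ok&(h>5)&(h<18)&(s>170)&(abs(L[...,0]-.11)<.05)&(abs(L[...,1])<.05); print(n,"button Y",np.sort(L[k][:,1]).round(4)[:4] if k.sum() else "", k.sum())
    im.append(cv2.resize(p[100:260,250:410] if n=="side" else p[150:310,240:400],(400,400),interpolation=2))
cv2.imwrite("pics/c9.png",np.hstack(im)[:,:,::-1])
E
python3 fin.py
```

```text
time: 29.28
position: [0.5316, 0.0215, 0.3384]
tool_rot: [2.318, 2.119, 0.001]
ft_force: [-0.1, -0.9, 1.4]
grip_width: 0.502
time: 30.52
position: [0.5532, 0.2423, 0.3374]
tool_rot: [2.321, 2.115, 0.0]
ft_force: [-0.2, -0.5, -0.4]
grip_width: 0.497
30.525
side long grip 0 
side short grip 0 
side bar 
side bar 
side button Y  0
top long grip 110 [[0.1696, 0.1472, 0.1884], [0.172, 0.1573, 0.233], [0.1825, 0.1704, 0.2393]]
top short grip 103 [[0.1692, 0.0802, 0.2026], [0.1747, 0.0936, 0.2345], [0.1849, 0.1053, 0.2386]]
top bar [0.1764 0.0553 0.1737]
top bar [0.1768 0.1829 0.1742]
top button Y [-0.0407 -0.0384 -0.0249 -0.0248] 14
```

View pics/c9.png

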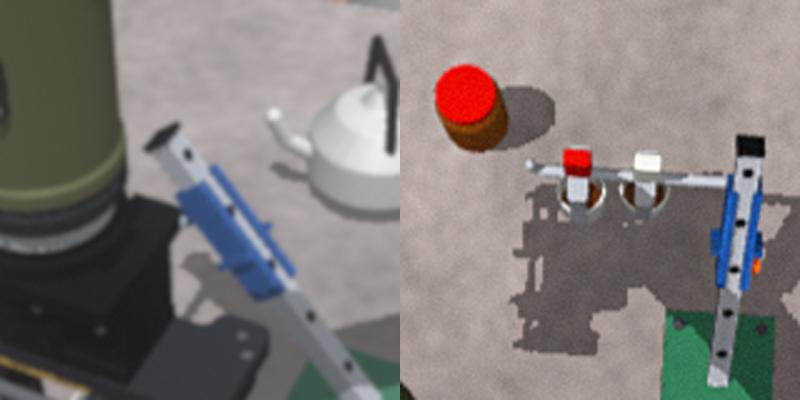

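```bash
python3 -m jog '[[[0.5,0,0,0,0],[0.5,0,0,0,0],[0.5,0,0,0,0],[0.5,0,0,0,0],[0.5,0,0,0,0],[0.5,0,0,0,0],[0.5,0,0,0,0],[0.5,0,0,0,0],[0.5,0,0,0,0],[0.5,0,0,0,0]]]'; python3 fin.py | grep -E "^[0-9]|top"; python3 -m jog '[[[0.5,0,0,0,0],[0.5,0,0,0,0],[0.5,0,0,0,0],[0.5,0,0,0,0],[0.5,0,0,0,0],[0.5,0,0,0,0],[0.5,0,0,0,0],[0.5,0,0,0,0],[0.5,0,0,0,0]]]' >/dev/null; python3 fin.py | grep -E "^[0-9]|top"
python3 - <<'E'
from h import *
yaw=np.radians(-5.28); O=np.array([.469,-.1313,0]); Rz=R.from_euler("z",yaw).as_matrix();t=np.radians(40)
def S(p,d,K,T):
    L=(pts(d,K,T)-O)@Rz; B=L-[0,0,.015]; s=B@[np.sin(t),0,np.cos(t)];M=B@[np.cos(t),0,-np.sin(t)];H=cv2.cvtColor(p,cv2.COLOR_RGB2HSV)
    k=(d>0)&(H[...,0]>100)&(H[...,0]<125)&(H[...,1]>110)&(abs(L[...,1])<.017)&(abs(M+.016)<.004); return np.percentile(s[k],[2,50,98])
for n in("top","side"):
    z=np.load(f"pics/{n}0.npz"); print(n,"sleeve shift",(S(*grab(n))-S(z["p"],z["d"],z["K"],z["T"])).round(4))
E
```

```text
time: 31.88
position: [0.5526, 0.2438, 0.337]
tool_rot: [2.32, 2.118, -0.0]
ft_force: [-0.3, 0.2, 0.3]
grip_width: 0.5
31.875
top long grip 109 [[0.1696, 0.1473, 0.1895], [0.1721, 0.1587, 0.2332], [0.1824, 0.1706, 0.2395]]
top short grip 101 [[0.1692, 0.0802, 0.2074], [0.1749, 0.0936, 0.2341], [0.1849, 0.1053, 0.2399]]
top bar [0.1767 0.0544 0.1733]
top bar [0.1772 0.1828 0.1743]
top button Y [-0.0412 -0.0381 -0.0257 -0.0247] 14
33.1
top long grip 108 [[0.1694, 0.1472, 0.1882], [0.1726, 0.1573, 0.2332], [0.1827, 0.1705, 0.238]]
top short grip 105 [[0.1695, 0.0803, 0.2051], [0.1746, 0.0937, 0.2344], [0.1849, 0.1053, 0.2391]]
top bar [0.1768 0.0535 0.1738]
top bar [0.1773 0.1828 0.1733]
top button Y [-0.0411 -0.0385 -0.0252 -0.0248] 14
top sleeve shift [0.0574 0.0579 0.0581]
side sleeve shift [0.0581 0.0577 0.0583]
```

```bash
python3 -c "
from h import *
print(job.close_job()); print(get_state()['time'])"
```

```text
the job is handed in; nothing more can be done
None
the job is handed in; nothing more can be done
```

I raised the sleeve one hole, hung the red-handled measure beside the white-handled one and handed the job in at about 33 s. No verdict was reported.

**What I did:**
- I pinched the orange button fully in (34 mm jaw gap) and dragged the sleeve about 52 mm up the pole.
- I let go and pushed on the flange until the button popped out in the next hole.
- I picked the long measure up by its red grip and hung it on the bar.

**Last checks:**
- **Sleeve:** it is 58 mm up in both cameras. It read 61 mm before the measure was hung, so it settled within the 2 mm of play.
- **Button:** its rim reaches 25 mm from the pole axis, the same as when fully out at the start.
- **Measures:** both hang upright, the long one at y ≈ 158 mm on the bar and the short one at y ≈ 93 mm. Views 1.2 s apart show no movement beyond about 1.5 mm of measurement noise.
- **Bystanders:** the jar and kettle look untouched in the last views I took. I did not measure them again, and the cup stack was outside the final crop. The arm stayed clear of all three.

**What went wrong or disagreed:**
- **First grasp:** the lift began before the fingers had closed, so they held only the top 6 mm of the grip. I set the measure down and regripped it before moving on.
- **Blocked view:** the arm blocked the side camera at the end, so the hanging positions rest on the top camera alone.
- **Stray pixels:** two orange pixels further out in the button check (about 40 mm) look like noise.

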